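Show a leather stamp to the inspection camera

ROBOT

A 6-joint arm with a two-finger parallel gripper is mounted at the origin on the work surface. World frame = base frame: x ahead of the robot, y to its left, z up, the work surface at z = 0. Lengths are in m, angles in rad, forces in N, time in s.
With the tool pointing down it reaches from about 0.3 to 0.775 m from the base axis. Payload 14.6 kg.
Tool frame: the origin (TCP) lies on the centre line of the jaws, within the pads' length; the fingertips stand 19 mm ahead of it and the grasp point (between the pads) is the TCP; y points along the fingers, x is the direction in which the jaws open and shut, and the axes are right-handed (so a half turn about y gives the same grasp; the last joint's range is limited). The gripper opens to 94 mm and grips with 3 to 60 N. Pads are 16 mm wide; open, the fingers measure 119 mm over their backs; the gripper's body (75 mm by 177 mm) begins 78 mm behind the grasp point.
Start: joints at [1.103, 0.3, 1.521, -0, 1.321, -0.067], TCP at [0.215, 0.506, 0.224] pointing down, gripper open.
Joint ranges: [-3.03, 3.03], [-0.79, 2.21], [0.23, 2.52], [-1.04, 4.18], [0, 3.07], [-2.55, 2.55]. Speed limits (rad/s): [2.22, 2.22, 2.57, 3.14, 3.14, 3.14].

INTERFACE

Orientations are given as [roll, pitch, yaw] about the fixed x, y, z axes, in that order (R = Rz(yaw) Ry(pitch) Rx(roll)).
In Python, from station import ctrl, optics gives the robot as it stands.
- The arm moves only by the tool jog_arm, never from a script. Its argument "targets" is a list of rows, each a list of 3 entries, a list of its own where there are three numbers: the finger opening in cm, from 0 to 9.4, then the shift along the tool's x, y, z in cm, then the turn about the tool's y in rad. A call has 1 to 10 rows; each row is the pose to reach, as a shift and turn from the pose commanded when the call began, along the tool's axes at that moment; what a row does not reach only later rows make up. A row lasts 1/10 s, in which the tool goes at most 50 mm and 8.59 degrees, less where a joint would pass 70% of its speed; a pose out of reach is approached as far as the arm can. A call with a gripper value outside its range is refused whole. The fingers move at their own pace and stop on an object; "grip_force" is the grip in N (left out, the last holds). Time passes only in rows, so rows that repeat a pose let the fingers close. It gives the time, the measured TCP pose, the force and the opening at its end, in the units of the state.
- ctrl.get_obs(): the state, without advancing time (a new reading comes with each control period).
- optics.camera(name): name is "side" or "top"; returns a dict with "img" (420x560x3 uint8, red, green, blue), "range_z" (420x560 float32, m along the optical axis (not along the pixel's ray), 0 where there is no reading), "camera_matrix" (3x3 intrinsics, pixels), "world_to_cam" (4x4, takes a point from world to camera coordinates). Camera axes: x right, y up, looking along -z (the intrinsics and any distortion apply to the point x, -y, -z); pixel columns grow to the right and rows downward; lengths in m; the calibration is good to about 2 mm. A picture is of the moment at which its call begins.
- ctrl.hand_in(): hands the job in, once; it reports no verdict.
The state is a dict: "time_s": time; "qpos": joint angles; "joint_vel": joint speeds; "tau": joint torques, N m; "ee_pos": TCP position; "eef_rot": TCP orientation; "force": force on the tool from outside, world axes, zero at the start; "moment": the same for the moment, N m; "grip_width": finger opening in m.
Only numpy, scipy, OpenCV 4.12 (cv2) and the standard library are available. Lean on these libraries where they do the work, as an engineer would, in place of code of your own. Each camera call takes 0.05 s, during which the arm holds its last target. There are 200 camera calls.

TASK

Wake the inspection camera by pushing the sprung plunger on its switch box fully down, then pull the thick-barrelled steel stamp out of the small wooden rack and hold its narrow lower end up to the camera: the end face centred in front of the lens, about 60 mm from the glass, with the stamp in line with the lens's line of sight so that the face is seen square on. Finish while still holding it steady there in the gripper. Do not touch the camera, and leave the other stamps in the rack and everything else where it stands.

Things in the scene. Friction and masses are not known exactly. Their poses are not given: they have to be found in the camera images.
- plunger (a joint): how far the plunger of the switch box is pushed, in m: 0 = up, 0.012 = fully down. It is sprung (about 3 N to start, 8 N fully down, then a hard stop) and comes up by itself when let go.
- plunger_top (a point): centre of the flat top of the plunger, a black upright button 28 mm in diameter, on a fixed grey switch box 75 x 85 x 35 mm. The top is 64 mm above the table when up, 52 mm when fully down.
- rack: fixed light wooden block, 70 x 270 x 45 mm high, origin at the centre of its underside, on the table; its long side is its y axis. Four equal holes 12.5 mm wide, 32 mm deep, in a row on its y axis, 64 mm apart (y = -96, -32, 32, 96 mm), a steel stamp standing in each; which stamp is in which hole varies.
- stamp: the thick-barrelled steel stamp, round, 118 mm long, 0.15 to 0.3 kg: a foot 10 mm in diameter, 28 mm long (in the hole), and above it a barrel 20 mm in diameter, 90 mm long, thick right up to its flat top. Its shoulder rests on the rack's top, so it stands upright, top 135 mm above the table. Origin: centre of the lower end face; z axis along the stamp to its top.
- stamp_face (a point): centre of the stamp's lower end face (the face to be shown); 10 mm in diameter; same as the stamp's origin
- stamp_top (a point): centre of the stamp's flat top, 118 mm from the lower end face
- slim_plain: bystander in the rack: slim steel stamp, 10 mm in diameter over its whole length of 122 mm, top 135 mm above the table; origin at its lower end
- slim_disc: bystander in the rack: slim steel stamp, shank 10 mm in diameter with a thin disc 24 mm wide and 6 mm thick at the top, 118 mm long, top 131 mm above the table; origin at its lower end
- slim_short: bystander in the rack: slim steel stamp 10 mm in diameter, 98 mm long with a small collar 13 mm wide, top 111 mm above the table; origin at its lower end
- camera: the inspection camera's fixed stand: dark steel base plate 120 x 90 x 12 mm with two upright aluminium cheeks that reach 95 mm above the table. Origin on the table below the lens; its -x side is the side to which the lens leans (roughly towards the robot); the plate reaches from x = -35 to 85 mm
- cam_head: the camera's head, fixed: black cylinder 48 mm in diameter, 70 mm long, with a white ring about the lens at its upper end. Origin: centre of the lens glass, 115 mm above the table; z axis: line of sight, out of the lens, up and leaning 30 degrees from vertical to the stand's -x side. The stamp's end face belongs 60 mm out on it, the stamp along it, top away from the lens
- bottle: bystander: clear bottle 64 mm wide, 190 mm high; origin under its base
- jar: bystander: white jar 60 mm wide, 95 mm high; origin under its base
- bowl: bystander: red bowl 150 mm wide, 45 mm high; origin under its base
- maul: bystander: maul lying on the table, white cylindrical head 56 mm wide, 85 mm long, wooden handle 24 mm thick, 215 mm long in all; origin on the table, under its handle
Things that resemble listed ones, but are neither listed nor needed, are in the scene too. Leave any orange look-alike of the part that bears plunger alone.

How it is judged:
On the way, in this order (a step that is already met when the one before it is completed fails the run):
1. the plunger is pushed fully down (value of joint plunger above 0.0105 m), for 0.05 s.
2. the thick-barrelled stamp is clear of the rack in the gripper (height (world z) of stamp_face above 0.06 m and contact force between the fingers and stamp above 1 N), for 0.2 s.
At the end, for the whole second after the job is handed in: gripper holds the stamp still: end face 45-75 mm out from the lens, within 15 mm of its axis in x and y, over 120 mm up; stamp axis within 0.2 rad of it, top away from the lens; stamp touches no camera, rack or bystander; other stamps moved under 20 mm, other bystanders under 40 mm (x of stamp_face in the frame of cam_head between -0.015 and 0.015 m and y of stamp_face in the frame of cam_head between -0.015 and 0.015 m and z of stamp_face in the frame of cam_head between 0.045 and 0.075 m and z of stamp_top in the frame of cam_head above 0.13 m and angle between the z axis of stamp and the z axis of cam_head, either way round below 0.2 rad and height (world z) of stamp_face above 0.12 m and contact force between the fingers and stamp above 1 N and contact force between stamp and camera below 0.1 N and contact force between stamp and rack below 0.1 N and linear speed of stamp below 0.02 m/s and contact force between stamp and slim_plain below 0.1 N and contact force between stamp and slim_disc below 0.1 N and contact force between stamp and slim_short below 0.1 N and contact force between stamp and bottle below 0.1 N and contact force between stamp and jar below 0.1 N and contact force between stamp and bowl below 0.1 N and contact force between stamp and maul below 0.1 N and distance of each of slim_plain, slim_disc, slim_short from where it was at the start of the episode below 0.02 m and distance of each of bottle, jar, bowl, maul from where it was at the start of the episode below 0.04 m); the arm keeps its last pose, push and grip.
It fails at once if the camera is touched (contact force between camera and anything else above 1 N).
It fails at once if another stamp is pulled or knocked from its place (distance of any of slim_plain, slim_disc, slim_short from where it was at the start of the episode above 0.02 m).
It fails at once if a bystander on the table is shoved away (distance of any of bottle, jar, bowl, maul from where it was at the start of the episode above 0.04 m).
It also fails if it takes over 43 s, if anything falls off the work surface, if the arm or the gripper's body presses on something with over 40 N, if the wrist force passes 120 N, or if a joint passes its speed limit or range.

## Working session

There is one attempt and no reset: what is moved stays moved. The work goes in short steps, Python scripts to look and compute and a tool call to move; the robot and the scene stay as the last step left them, time stands still between calls to the robot, and variables do not carry over. Pictures are saved under pics/ and viewed, about 8 in all and at most 12, crops included, and the job is handed in when it is done.

Besides the shell and the picture viewer there is one more tool, called by a JSON object that holds its "op" and its "data", one argument or row to a line. jog_arm: Moves the arm, as the interface text tells. Its arguments: {"type":"object","properties":{"targets":{"type":"array","items":{"type":"array"}},"grip_force":{"type":"number"}},"required":["targets"]}

```bash
mkdir -p pics; ls; python3 - <<'E'
from station import ctrl, optics
import cv2,numpy as np
for n in("side","top"):
    d=optics.camera(n); cv2.imwrite(f"pics/{n}0.png",d["img"][...,::-1]); np.savez(f"{n}0.npz",**{k:v for k,v in d.items()})
    print(list(d.keys()),d["camera_matrix"],d["world_to_cam"])
print(ctrl.get_obs())
E
```

```text
pics
['img', 'range_z', 'camera_matrix', 'world_to_cam'] [[379.67915854   0.         278.57122817]
 [  0.         379.67915854 210.61197564]
 [  0.           0.           1.        ]] [[ 0.87033238 -0.49224009 -0.01487453 -0.48019246]
 [ 0.38317181  0.65789644  0.64834531 -0.29206566]
 [-0.30935565 -0.56997542  0.76120109 -0.96408674]
 [ 0.          0.          0.          1.        ]]
['img', 'range_z', 'camera_matrix', 'world_to_cam'] [[446.88275782   0.         273.77312269]
 [  0.         446.88275782 205.43162322]
 [  0.           0.           1.        ]] [[ 0.02935051 -0.99943053  0.01664799 -0.03262051]
 [ 0.98537603  0.03172646  0.16741421 -0.58799244]
 [-0.16784706  0.01149084  0.98574608 -1.21516159]
 [ 0.          0.          0.          1.        ]]
{'time_s': 0.1, 'qpos': array([ 1.10340365e+00,  3.00386996e-01,  1.52148590e+00,  8.61408211e-06,
        1.32067728e+00, -6.65714260e-02]), 'joint_vel': array([ 0.00020995, -0.00014519, -0.00178706, -0.00106792, -0.00132369,
        0.00047204]), 'tau': array([-5.04557229e-04, -5.32648194e+01, -3.53281009e+01,  7.09142885e-02,
        2.35411531e-02, -4.29197917e-05]), 'ee_pos': array([0.21449322, 0.50623671, 0.22397271]), 'eef_rot': array([-1.57072430e+00,  9.54850069e-04,  1.16997298e+00]), 'force': array([-0.09185305, -0.11880993, -0.20233657]), 'moment': array([ 0.00311399, -0.00592753,  0.03959502]), 'grip_width': 0.093862000497678}
```

View pics/side0.png

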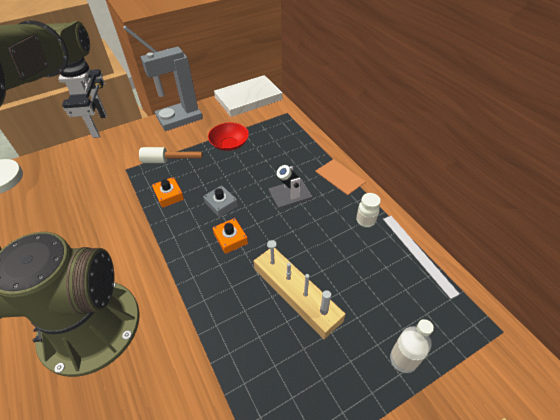

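View pics/top0.png

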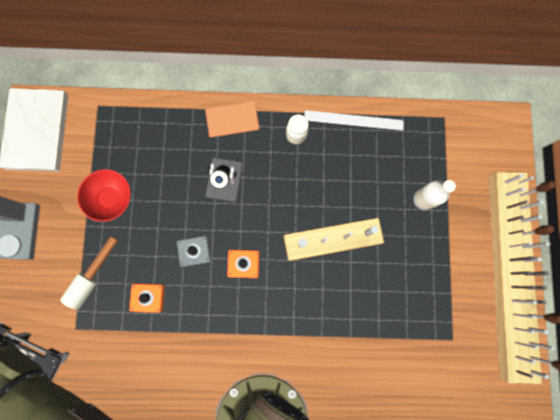

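The side view shows the thick stamp at around (326,302), at the rack end nearest the bottle, and the disc stamp at (272,245). The grey box is at (220,198). In the top view the grey plunger is at (193,251), the lens at (219,180) and the thick stamp at about (370,231). The tool can't tilt, so I'll have to pivot the stamp 30° in the jaws, using the hole mouth as a fulcrum.

```bash
cat > h.py <<'E'
import numpy as np,cv2
def load(n): return dict(np.load(n))
def ray(d,u,v):
    K=d["camera_matrix"];T=d["world_to_cam"]
    r=np.linalg.solve(K,[u,v,1.]); r=np.array([r[0],-r[1],-r[2]])
    return -T[:3,:3].T@T[:3,3], T[:3,:3].T@r      # scale = range_z
def at_z(d,u,v,z): c,r=ray(d,u,v); return c+r*(z-c[2])/r[2]
def proj(d,p):
    q=d["world_to_cam"][:3]@np.append(p,1); w=d["camera_matrix"]@[q[0],-q[1],-q[2]]; return w[:2]/w[2]
def cloud(d):
    h,w=d["range_z"].shape; u,v=np.meshgrid(np.arange(w),np.arange(h))
    c,_=ray(d,0,0); K=d["camera_matrix"]; z=d["range_z"]
    P=np.stack([(u-K[0,2])/K[0,0]*z,-(v-K[1,2])/K[1,1]*z,-z],-1)
    return P@d["world_to_cam"][:3,:3]+c
E
python3 - <<'E'
from h import *
np.set_printoptions(precision=4,suppress=True)
for n in("top","side"):
    d=load(n+"0.npz");P=cloud(d);im=d["img"];z=d["range_z"]
    print(n,"valid",(z>0).mean())
    hsv=cv2.cvtColor(im,cv2.COLOR_RGB2HSV)
    # rack top: points 40-50mm high within mat region, yellowish
    xyz=P
    m=(z>0)&(abs(P[...,2]-.045)<.008)&(hsv[...,0]>12)&(hsv[...,0]<32)&(hsv[...,1]>60)&(P[...,0]>.3)&(P[...,0]<.6)&(P[...,1]>-.5)&(P[...,1]<.2)
    r=cv2.minAreaRect((P[m][:,:2]*1000).astype(np.float32)); print("rack",r,m.sum())
    # blobs above 60mm and <150 on the mat
    m=((z>0)&(P[...,2]>.058)&(P[...,2]<.2)&(P[...,0]>.25)&(P[...,0]<.85)&(P[...,1]>-.5)&(P[...,1]<.5)).astype(np.uint8)
    k,l,s,c=cv2.connectedComponentsWithStats(m)
    for i in range(1,k):
        if s[i,4]>5:
            Q=P[l==i]; t=Q[:,2].max(); T=Q[Q[:,2]>t-.006]
            print(s[i],"top z %.4f"%t,"ctr",T.mean(0),"ext",np.ptp(T,0))
ims=[]
for n,(u,v) in {"top":(219,180),"side":(285,175)}.items():
    im=load(n+"0.npz")["img"]; ims.append(cv2.resize(im[v-35:v+35,u-40:u+40,::-1],(400,350),interpolation=cv2.INTER_CUBIC))
for n,(u,v) in {"top":(345,237),"side":(300,285)}.items():
    im=load(n+"0.npz")["img"]; ims.append(cv2.resize(im[v-44:v+44,u-50:u+50,::-1],(400,350),interpolation=cv2.INTER_CUBIC)) 
cv2.imwrite("pics/crop.png",cv2.resize(np.vstack([np.hstack(ims[:2]),np.hstack(ims[2:])]),(685,600)))
E
```

```text
top valid 0.9959821428571428
rack ((476.5412902832031, -102.36260986328125), (88.50239562988281, 444.0246887207031), 16.213346481323242) 2428
[287 115  21  24 379] top z 0.1025 ctr [ 0.8155 -0.0745  0.0984] ext [0.0515 0.0476 0.006 ]
[208 164  28  23 437] top z 0.1301 ctr [0.6582 0.1359 0.1261] ext [0.0088 0.0294 0.0059]
[419 180  36  27 670] top z 0.1969 ctr [ 0.6297 -0.4563  0.1927] ext [0.0271 0.0275 0.0058]
[364 226  14  10  97] top z 0.1412 ctr [ 0.5201 -0.2784  0.1372] ext [0.0161 0.0166 0.0059]
[344 232   9   6  32] top z 0.1381 ctr [ 0.5065 -0.2161  0.135 ] ext [0.008  0.009  0.0059]
[321 237   7   6  26] top z 0.1143 ctr [ 0.4932 -0.1541  0.1124] ext [0.0082 0.0083 0.0046]
[298 238   9   9  64] top z 0.1385 ctr [ 0.4794 -0.0922  0.1347] ext [0.0205 0.0207 0.006 ]
[187 245  10  11  79] top z 0.0711 ctr [0.4554 0.2075 0.0669] ext [0.022  0.0246 0.0059]
[237 258  11  11  82] top z 0.0715 ctr [0.4242 0.0668 0.0676] ext [0.0245 0.0247 0.0058]
[138 293  11  11  91] top z 0.0722 ctr [0.3231 0.3313 0.068 ] ext [0.0264 0.0242 0.006 ]
side valid 0.9961352040816327
rack ((475.606384277
[... 302 characters left out ...]
 ctr [0.4554 0.2068 0.0647] ext [0.0239 0.0277 0.0058]
[359 193  21  23 381] top z 0.0992 ctr [ 0.8161 -0.0769  0.0958] ext [0.0518 0.0512 0.006 ]
[224 222  10  10  67] top z 0.0702 ctr [0.4248 0.0656 0.0665] ext [0.024  0.0238 0.0058]
[267 240   9  21 109] top z 0.1356 ctr [ 0.4802 -0.0921  0.1319] ext [0.0223 0.0236 0.0059]
[286 263   5  14  58] top z 0.1135 ctr [ 0.4935 -0.1556  0.1111] ext [0.0078 0.0093 0.0051]
[304 274   5  19  74] top z 0.1383 ctr [ 0.5064 -0.2177  0.1351] ext [0.008  0.0087 0.0059]
[320 290  11  24 186] top z 0.1375 ctr [ 0.5199 -0.2802  0.135 ] ext [0.0188 0.0192 0.0056]
[ 395  319   38   46 1214] top z 0.1935 ctr [ 0.6298 -0.4585  0.1902] ext [0.0296 0.0279 0.0058]
```

View pics/crop.png

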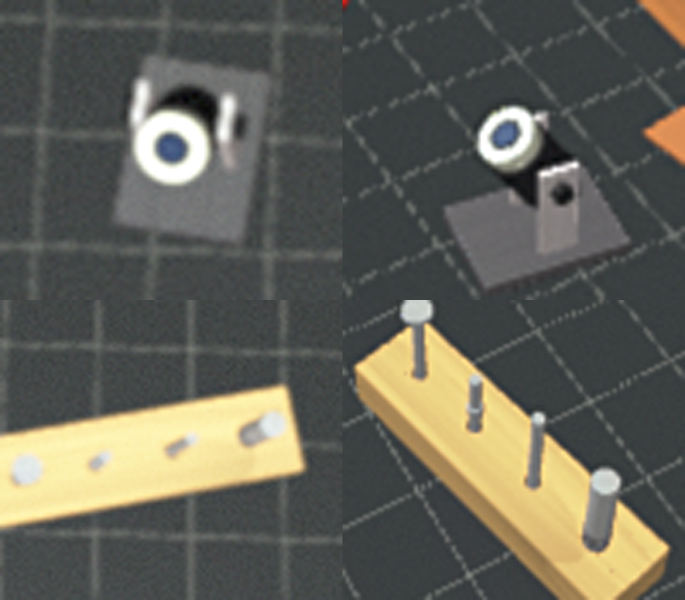

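The crops confirm the thick stamp at the -y end and show the lens and base plate corners clearly. Next I'll get the lens centre and lean direction.

```bash
python3 - <<'E'
from h import *
np.set_printoptions(precision=4,suppress=True)
A=np.array
for n in("top","side"):
    d=load(n+"0.npz");P=cloud(d);im=d["img"].astype(int);z=d["range_z"]
    reg=np.linalg.norm(P[...,:2]-[.65,.135],axis=-1)<.07
    b=reg&(P[...,2]>.08)&(im[...,2]-im[...,0]>25)
    v,u=np.nonzero(b); 
    print(n,"lens px",u.mean(),v.mean(),len(u),"at z=.115",at_z(d,u.mean(),v.mean(),.115),"depth",P[b].mean(0))
    w=reg&(P[...,2]>.09)&((im.min(-1)>170)|b)&(np.linalg.norm(P-P[b].mean(0),axis=-1)<.022)
    Q=P[w]; c=Q.mean(0); nrm=np.linalg.svd(Q-c)[2][2]; nrm*=np.sign(nrm[2])
    print(" ring ctr",c,"n",nrm,"lean",np.degrees(np.arccos(nrm[2])),"yaw",np.degrees(np.arctan2(nrm[1],nrm[0])),len(Q))
    pl=reg*0+((np.linalg.norm(P[...,:2]-[.66,.13],axis=-1)<.11)&(abs(im[...,0]-im[...,2])<18)&(P[...,2]<.03)&(im.max(-1)>75)&(im.max(-1)<150))
    k,l,s,cc=cv2.connectedComponentsWithStats(pl.astype(np.uint8)); i=1+s[1:,4].argmax()
    v,u=np.nonzero(l==i); X=A([at_z(d,a,bb,.012)[:2]*1000 for a,bb in zip(u,v)],np.float32)
    print(" plate",cv2.minAreaRect(X),s[i])
d=load("top0.npz")
c=[at_z(d,179+a/4.28,145+b/4.286,.012)[:2] for a,b in((150,55),(272,72),(240,243),(113,220))]
print(A(c)); print([np.degrees(np.arctan2(*(c[j]-c[i])[::-1])) for i,j in((0,3),(1,2),(0,1),(3,2))])
from station import ctrl
E
```

```text
top lens px 218.58620689655172 179.27586206896552 29 at z=.115 [0.6445 0.1375 0.115 ] depth [0.6442 0.1374 0.1163]
 ring ctr [0.645  0.1374 0.1165] n [-0.4934  0.0401  0.8689] lean 29.672821902090078 yaw 175.35831887657272 176
 plate ((655.8515625, 125.77259826660156), (206.8155975341797, 211.13607788085938), 50.02578353881836) [ 188  149   75   70 1610]
side lens px 282.5 171.0 22 at z=.115 [0.6454 0.1378 0.115 ] depth [0.6445 0.1363 0.1167]
 ring ctr [0.6449 0.1347 0.116 ] n [-0.5055  0.0568  0.8609] lean 30.578450095107527 yaw 173.5880468129718 105
 plate ((657.1351318359375, 135.52459716796875), (95.45333862304688, 156.216796875), 86.18603515625) [263 177  49  31 607]
[[0.7325 0.1662]
 [0.7232 0.0813]
 [0.6026 0.0982]
 [0.6157 0.1853]]
[np.float64(170.68071108548097), np.float64(172.051969457388), np.float64(-96.22594252641568), np.float64(-98.54866396883848)]
```

{"op": "jog_arm", "data": {
  "targets": [
    [0, [-4.5, 0, -8.5], -0.1],
    [0, [-9, 0, -17], -0.2],
    [0, [-13.5, 2, -25.5], -0.287],
    [0, [-18.15, 4, -33.8], -0.287],
    [0, [-18.15, 7, -33.8], -0.287],
    [0, [-18.15, 10.4, -33.8], -0.287],
    [0, [-18.15, 10.4, -33.8], -0.287],
    [0, [-18.15, 10.4, -33.8], -0.287],
    [0, [-18.15, 10.4, -33.8], -0.287],
    [0, [-18.15, 10.4, -33.8], -0.287]
  ],
  "grip_force": 20
}}

```text
time_s: 1.1
ee_pos: [0.455, 0.2066, 0.1197]
eef_rot: [-1.569, 0.001, 1.455]
force: [0.5, 0.4, 1.0]
grip_width: 0.0173
```

{"op": "jog_arm", "data": {
  "targets": [
    [0, [0, 0, 0], 0],
    [0, [0, 0, 0], 0],
    [0, [0, 2, 0], 0],
    [0, [0, 3.3, 0], 0],
    [0, [0, 3.8, 0], 0],
    [0, [0, 4.3, 0], 0],
    [0, [0, 4.7, 0], 0],
    [0, [0, 4.9, 0], 0],
    [0, [0, 4.95, 0], 0],
    [0, [0, 4.95, 0], 0]
  ]
}}

```text
time_s: 2.1
ee_pos: [0.4549, 0.2078, 0.0715]
eef_rot: [-1.571, -0.0, 1.457]
force: [-5.1, 1.7, 7.8]
grip_width: 0.0007
```

{"op": "jog_arm", "data": {
  "targets": [
    [0, [0, 0.1, 0], 0],
    [0, [0, 0.2, 0], 0],
    [0, [0, 0.25, 0], 0],
    [0, [0, 0.25, 0], 0]
  ]
}}

```text
time_s: 2.5
ee_pos: [0.4552, 0.2079, 0.0709]
eef_rot: [-1.572, -0.001, 1.457]
force: [-14.0, -3.3, 31.9]
grip_width: 0.0004
```

The hard stop shows at 32 N, so the plunger is fully down. Next is the stamp.

{"op": "jog_arm", "data": {
  "targets": [
    [0, [0, -5, 0], 0],
    [0, [0, -10, 0], 0],
    [5, [0, -13.2, 0], 0],
    [5, [-5, -13.2, -1.2], 0],
    [5, [-12, -13.2, -3], 0],
    [5, [-20, -13.2, -5], 0],
    [5, [-30, -13.2, -7.5], 0],
    [5, [-40, -13.2, -10], 0],
    [5, [-47.6, -13.2, -11.9], 0],
    [5, [-47.6, -13.2, -11.9], 0]
  ]
}}

```text
time_s: 3.5
ee_pos: [0.5008, -0.1418, 0.201]
eef_rot: [-1.572, 0.0, 1.457]
force: [1.1, 1.1, 0.4]
grip_width: 0.0497
```

{"op": "jog_arm", "data": {
  "targets": [
    [5, [0, 0, 0], 0],
    [5, [0, 0, 0], 0],
    [5, [0, 0, 0], 0],
    [5, [0, 0, 0], 0]
  ]
}}

```text
time_s: 3.9
ee_pos: [0.5009, -0.1384, 0.2007]
eef_rot: [-1.571, 0.0, 1.459]
force: [-0.0, 0.5, 0.7]
grip_width: 0.0499
```

```bash
python3 - <<'E'
from station import ctrl, optics
from h import *
o=ctrl.get_obs(); print(o["time_s"],o["qpos"],o["ee_pos"],o["eef_rot"],o["grip_width"])
a=[]
for n in("side","top"):
    d=optics.camera(n); np.savez(n+"1.npz",**d)
    u,v=map(int,proj(d,[.52,-.2795,.15])); a.append(cv2.resize(d["img"][v-50:v+50,u-50:u+50,::-1],(400,400),interpolation=cv2.INTER_CUBIC))
cv2.imwrite("pics/g1.png",np.hstack(a))
E
```

```text
3.9 [-3.40064081e-01  2.53277105e-01  1.63740656e+00  2.89926167e-05
  1.25054340e+00 -1.79880680e+00] [ 0.50085184 -0.13837525  0.20068567] [-1.57115867e+00  5.58276199e-05  1.45873359e+00] 0.049935623044511886
```

View pics/g1.png

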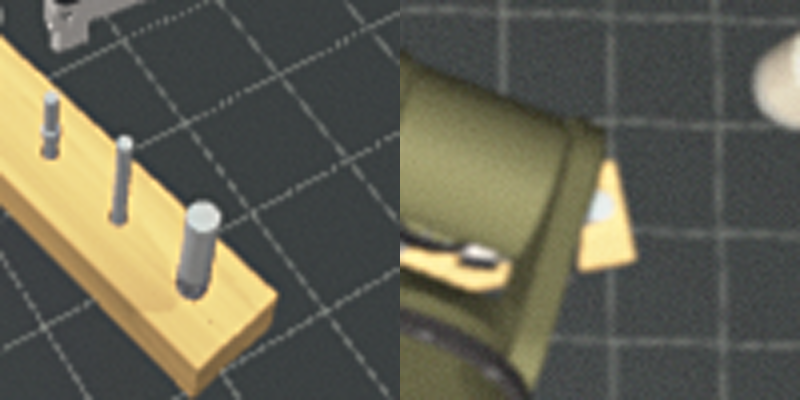

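The arm stopped short because of the row speed limit: the picture shows the stamp untouched and the gripper 14 cm away. I'll carry on to above the stamp.

{"op": "jog_arm", "data": {
  "targets": [
    [5, [-4, 0, -1], 0],
    [5, [-8, 0, -2], 0],
    [5, [-11, 0, -2.8], 0],
    [5, [-13.8, 0, -3.5], 0],
    [5, [-13.8, 0, -3.5], 0],
    [5, [-13.8, 0, -3.5], 0],
    [5, [-13.8, 0, -3.5], 0]
  ]
}}

```text
time_s: 4.7
ee_pos: [0.52, -0.2795, 0.2005]
eef_rot: [-1.571, -0.0, 1.458]
force: [0.4, -0.0, 0.5]
grip_width: 0.0499
```

```bash
python3 - <<'E'
from station import ctrl, optics
from h import *
o=ctrl.get_obs(); print(o["time_s"],o["qpos"],o["ee_pos"],o["eef_rot"],o["grip_width"])
d=optics.camera("side")
u,v=map(int,proj(d,[.52,-.2795,.15])); im=d["img"][v-60:v+60,u-60:u+60,::-1]
cv2.imwrite("pics/g2.png",cv2.resize(im,(480,480),interpolation=cv2.INTER_CUBIC))
E
```

```text
4.7 [-5.55344917e-01  4.08928948e-01  1.43059910e+00  1.17111755e-04
  1.30214340e+00 -2.01350809e+00] [ 0.51999381 -0.27954107  0.20054127] [-1.57077350e+00 -1.35777789e-04  1.45813208e+00] 0.049912279421709595
```

View pics/g2.png

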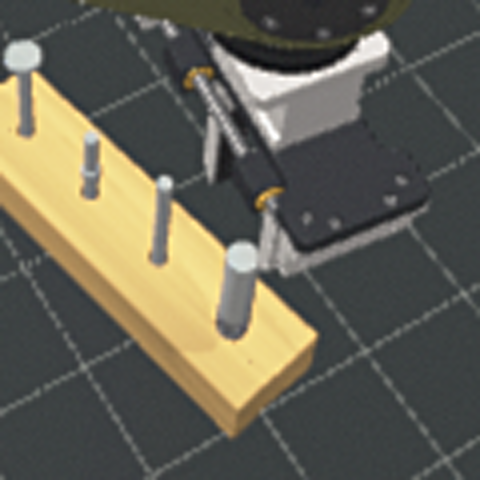

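The fingers straddle the thick stamp's column (stamp top at crop (242,255)). Now I descend and grip.

{"op": "jog_arm", "data": {
  "targets": [
    [5, [0, 3, 0], 0],
    [5, [0, 5.5, 0], 0],
    [5, [0, 7.5, 0], 0],
    [5, [0, 8.55, 0], 0],
    [5, [0, 8.55, 0], 0],
    [1.8, [0, 8.55, 0], 0],
    [1.5, [0, 8.55, 0], 0],
    [1.5, [0, 8.55, 0], 0],
    [1.5, [0, 8.55, 0], 0],
    [1.5, [0, 8.55, 0], 0]
  ],
  "grip_force": 12
}}

```text
time_s: 5.75
ee_pos: [0.5201, -0.2807, 0.1155]
eef_rot: [-1.572, 0.0, 1.457]
force: [0.3, 0.8, 3.2]
grip_width: 0.0202
```

{"op": "jog_arm", "data": {
  "targets": [
    [1.5, [0, 0, 0], 0],
    [1.5, [0, 0, 0], 0],
    [1.5, [0, 0, 0], 0]
  ]
}}

```text
time_s: 6.05
ee_pos: [0.5201, -0.2807, 0.1155]
eef_rot: [-1.572, 0.0, 1.457]
force: [-0.9, 1.8, 5.9]
grip_width: 0.0196
```

{"op": "jog_arm", "data": {
  "targets": [
    [0, [0, 0, 0], 0],
    [0, [0, -0.8, 0], 0],
    [0, [0, -1.6, 0], 0],
    [0, [0, -2.3, 0], 0],
    [0, [0, -2.3, 0], 0],
    [0, [0, -2.3, 0], 0]
  ]
}}

```text
time_s: 6.65
ee_pos: [0.5199, -0.2807, 0.1381]
eef_rot: [-1.571, 0.0, 1.457]
force: [1.0, 0.5, -1.2]
grip_width: 0.0199
```

{"op": "jog_arm", "data": {
  "targets": [
    [0, [0, 0.02, 0.69], 0],
    [0, [0, 0.1, 1.37], 0],
    [0, [0, 0.22, 2.05], 0],
    [0, [0, 0.38, 2.72], 0],
    [0, [0, 0.59, 3.37], 0],
    [0, [0, 0.85, 4.01], 0],
    [0, [0, 1.15, 4.62], 0],
    [0, [0, 1.41, 5.07], 0],
    [0, [0, 1.41, 5.07], 0],
    [0, [0, 1.41, 5.07], 0]
  ]
}}

```text
time_s: 7.65
ee_pos: [0.4694, -0.275, 0.1239]
eef_rot: [-1.571, 0.0, 1.457]
force: [-0.4, 1.1, 1.6]
grip_width: 0.0197
```

```bash
python3 - <<'E'
from station import ctrl, optics
from h import *
o=ctrl.get_obs(); print(o["ee_pos"],o["force"],o["moment"])
d=optics.camera("side"); np.savez("side3.npz",**d)
u,v=map(int,proj(d,[.5,-.28,.1])); im=d["img"][v-50:v+50,u-50:u+50,::-1]
cv2.imwrite("pics/g3.png",cv2.resize(im,(600,600),interpolation=cv2.INTER_CUBIC))
E
```

```text
[ 0.46941302 -0.27495036  0.12386738] [-0.42036548  1.11954039  1.63219633] [ 0.21459648  0.11866378 -0.02748874]
```

View pics/g3.png

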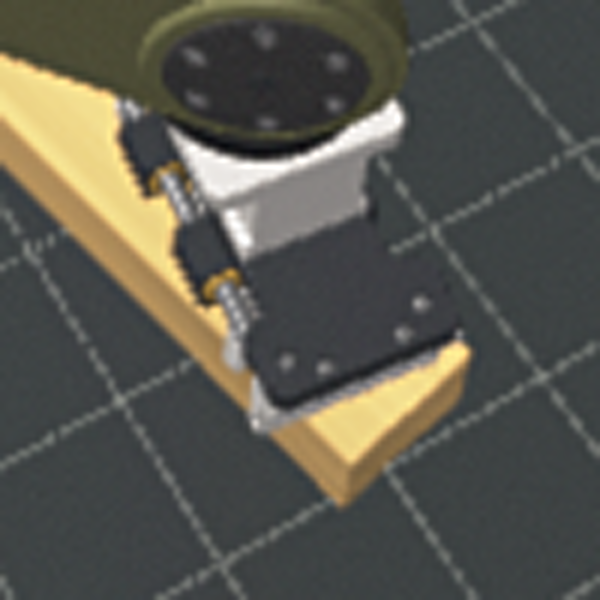

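The gripper hides the stamp at the rack, so I'll tighten the grip, draw the stamp out along its axis, lift and look.

{"op": "jog_arm", "data": {
  "targets": [
    [0, [0, 0, 0], 0],
    [0, [0, 0, 0], 0],
    [0, [0, -0.6, 0.35], 0],
    [0, [0, -1.3, 0.75], 0],
    [0, [0, -4, 0.75], 0],
    [0, [0, -8, 0.75], 0],
    [0, [0, -12, 0.75], 0],
    [0, [0, -16, 0.75], 0],
    [0, [0, -18, 0.75], 0],
    [0, [0, -18, 0.75], 0]
  ],
  "grip_force": 50
}}

```text
time_s: 8.7
ee_pos: [0.4622, -0.2744, 0.3071]
eef_rot: [-1.576, 0.003, 1.457]
force: [0.1, -0.3, -2.2]
grip_width: 0.019
```

{"op": "jog_arm", "data": {
  "targets": [
    [0, [4, 0, 0], 0],
    [0, [8, 0, 0], 0],
    [0, [12, 0, 0], 0],
    [0, [16, 0, 0], 0],
    [0, [20, 0, 0], 0],
    [0, [22, 0, 0], 0],
    [0, [22, 0, 0], 0],
    [0, [22, 0, 0], 0]
  ]
}}

```text
time_s: 9.5
ee_pos: [0.4866, -0.0556, 0.3028]
eef_rot: [-1.569, 0.0, 1.458]
force: [0.0, -0.6, -1.7]
grip_width: 0.0188
```

```bash
python3 - <<'E'
from station import ctrl, optics
from h import *
o=ctrl.get_obs(); p=o["ee_pos"]; print(o["time_s"],p,o["eef_rot"],o["force"],o["grip_width"])
a=[]
for n in("side","top"):
    d=optics.camera(n); np.savez(n+"4.npz",**d)
    q=p+[.03,0,-.04]; u,v=map(int,proj(d,q)); print(n,u,v); a.append(cv2.resize(d["img"][v-50:v+50,u-50:u+50,::-1],(400,400),interpolation=cv2.INTER_CUBIC))
cv2.imwrite("pics/g4.png",np.hstack(a))
E
```

```text
9.5 [ 0.4866294  -0.05560047  0.30282271] [-1.56927825e+00  1.70474351e-04  1.45774723e+00] [ 0.01744124 -0.58081798 -1.71708398] 0.01880180417539932
side 275 193
top 291 221
```

View pics/g4.png

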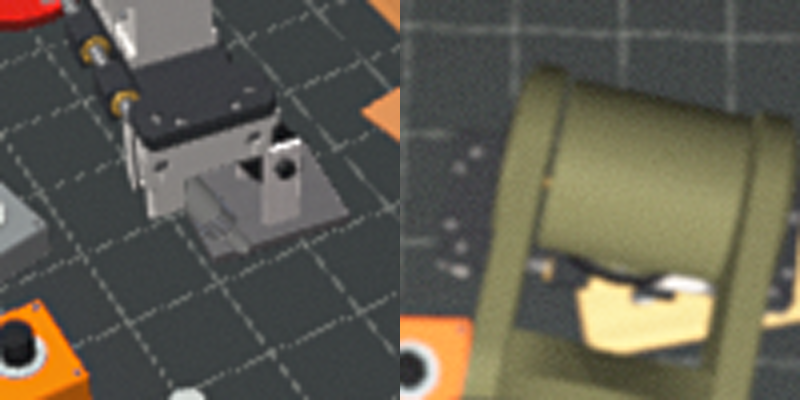

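The side crop shows the stamp sloping in the jaws, with the barrel from about (205,195) to the foot at (240,245). I'll fit its axis from the depth data.

```bash
cat > fit.py <<'E'
from h import *
from scipy.optimize import least_squares
from scipy.spatial.transform import Rotation as Ro
def fit(d,o,verbose=True):
    """stamp in tool frame -> face point, axis (world) from depth of one view"""
    R=Ro.from_euler("xyz",o["eef_rot"]).as_matrix(); p=o["ee_pos"]
    P=cloud(d); Q=((P-p)@R).reshape(-1,3)          # tool coords; y = down
    m=(d["range_z"].ravel()>0)&(abs(Q[:,0])<.02)&(Q[:,1]>.024)&(Q[:,1]<.115)&(Q[:,2]<.01)&(Q[:,2]>-.09)
    Q=Q[m]
    def geo(x):
        th,bet,x0,z0=x[:4]; a=np.array([np.sin(bet),-np.cos(bet)*np.cos(th),np.cos(bet)*np.sin(th)]) # towards top
        D=Q-[x0,0,z0]; t=D@a; return a,t,np.linalg.norm(D-t[:,None]*a,axis=1)
    def res(x):
        a,t,r=geo(x); s=t-x[4]                      # s: distance from the face
        bar=np.hypot(r-.010,np.maximum(.028-s,0)); foot=np.hypot(r-.005,np.maximum(s-.028,0)+np.maximum(-s,0))
        face=np.hypot(s,np.maximum(r-.005,0)); return np.minimum(np.minimum(bar,foot),face)
    best=min((least_squares(res,[th,0,0,0,-.098],loss="soft_l1",f_scale=.001) for th in(.2,.45,.65)),key=lambda s:s.cost)
    x=best.x; a,t,r=geo(x); f=np.array([x[0]*0+x[2],0,x[3]])+a*x[4]
    if verbose: print("n",len(Q),"theta",np.degrees(x[0]),"beta",np.degrees(x[1]),"x0z0",x[2:4]*1e3,"face dist",x[4]*1e3,"tmin/max",t.min(),t.max(),"rms",np.sqrt(np.mean(res(x)**2))*1e3)
    return p+R@f, R@a
E
python3 - <<'E'
from fit import *
from station import ctrl
np.set_printoptions(precision=4,suppress=True)
o=ctrl.get_obs()
for n in("side","top"):
    try: print(n,*fit(load(n+"4.npz"),o))
    except Exception as e: print(n,e)
E
```

```text
n 112 theta 27.642078549014037 beta -1.166207568773654 x0z0 [ 0.2827 -8.7882] face dist -103.45786811607027 tmin/max -0.09583529813051492 -0.025531272473498887 rms 0.7968135910242417
side [ 0.5433 -0.0605  0.2115] [-0.4623  0.0329  0.8861]
top zero-size array to reduction operation minimum which has no identity
```

The fit gives a 27.6° lean, with the face at (0.543,-0.061,0.212). Moving to above the target, then down slowly.

{"op": "jog_arm", "data": {
  "targets": [
    [0, [3, 0, -0.7], 0],
    [0, [6, 0, -1.4], 0],
    [0, [9, 0, -2.1], 0],
    [0, [12, 0, -2.8], 0],
    [0, [15, 0, -3.5], 0],
    [0, [18, 0, -4.2], 0],
    [0, [20, 0, -4.6], 0],
    [0, [20.8, 0, -4.8], 0],
    [0, [20.8, 0, -4.8], 0],
    [0, [20.8, 0, -4.8], 0]
  ]
}}

```text
time_s: 10.6
ee_pos: [0.5583, 0.1445, 0.3037]
eef_rot: [-1.571, 0.0, 1.456]
force: [-0.1, -0.7, -1.2]
grip_width: 0.0189
```

{"op": "jog_arm", "data": {
  "targets": [
    [0, [0, 0.5, 0], 0],
    [0, [0, 1.2, 0], 0],
    [0, [0, 2, 0], 0],
    [0, [0, 2.8, 0], 0],
    [0, [0, 3.5, 0], 0],
    [0, [0, 4, 0], 0],
    [0, [0, 4, 0], 0],
    [0, [0, 4, 0], 0]
  ]
}}

```text
time_s: 11.4
ee_pos: [0.5584, 0.1458, 0.264]
eef_rot: [-1.571, -0.0, 1.457]
force: [-0.4, 0.5, -2.3]
grip_width: 0.0193
```

```bash
python3 - <<'E'
from station import ctrl, optics
from fit import *
np.set_printoptions(precision=4,suppress=True)
o=ctrl.get_obs(); p=o["ee_pos"]; print(o["time_s"],p,o["eef_rot"],o["force"],o["grip_width"])
L=np.array([.6448,.137,.115]); y=np.radians(173.5); A=np.array([.5*np.cos(y),.5*np.sin(y),.866])
d=optics.camera("side"); np.savez("side5.npz",**d)
f,a=fit(d,o); r=f-L; print(f,a,"along",r@A,"off",r-(r@A)*A,"angle",np.degrees(np.arccos(a@A)))
u,v=map(int,proj(d,L+[0,0,.05])); im=d["img"][v-50:v+50,u-50:u+50,::-1]
im=cv2.resize(im,(600,600),interpolation=cv2.INTER_CUBIC)
w=lambda q:tuple(int(t) for t in (proj(d,q)-[u-50,v-50]+.5)*6)
cv2.line(im,w(L),w(L+.06*A),(0,0,255),1); cv2.circle(im,w(f),4,(0,255,0),1)
cv2.imwrite("pics/g5.png",im)
E
```

```text
11.4 [0.5584 0.1458 0.264 ] [-1.571  -0.      1.4571] [-0.4322  0.4567 -2.3009] 0.019268316408630737
n 92 theta 28.13955274482293 beta -0.3890258287122918 x0z0 [ 0.001  -8.3287] face dist -95.96965763916704 tmin/max -0.09591752127707832 -0.024407481717620937 rms 0.9756813705562407
[0.6117 0.1403 0.1794] [-0.4695  0.0468  0.8817] along 0.07237870398647768 off [ 0.0029 -0.0008  0.0017] angle 1.9256226655745532
```

View pics/g5.png

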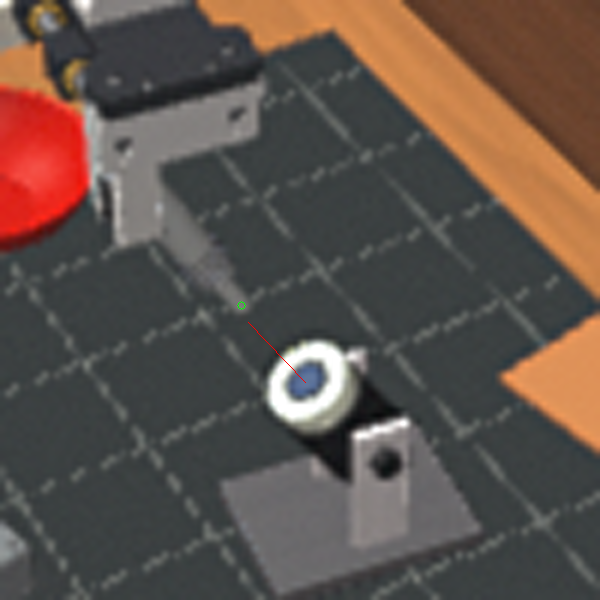

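The face sits on the lens axis but about 72 mm out, seen at crop (242,305) against the lens at (305,380). Closing in by 12 mm.

{"op": "jog_arm", "data": {
  "targets": [
    [0, [0, 0.4, -0.1], 0],
    [0, [0, 0.8, -0.2], 0],
    [0, [0, 1.15, -0.3], 0],
    [0, [0, 1.15, -0.3], 0],
    [0, [0, 1.15, -0.3], 0],
    [0, [0, 1.15, -0.3], 0],
    [0, [0, 1.15, -0.3], 0],
    [0, [0, 1.15, -0.3], 0]
  ]
}}

```text
time_s: 12.25
ee_pos: [0.5613, 0.1454, 0.2525]
eef_rot: [-1.571, -0.0, 1.457]
force: [0.2, -0.4, -1.9]
grip_width: 0.0187
```

```bash
python3 - <<'E'
from station import ctrl, optics
from fit import *
np.set_printoptions(precision=4,suppress=True)
o=ctrl.get_obs(); print(o["time_s"],o["ee_pos"],o["force"],o["grip_width"],abs(o["joint_vel"]).max())
L=np.array([.6448,.137,.115]); y=np.radians(173.5); A=np.array([.5*np.cos(y),.5*np.sin(y),.866])
d=optics.camera("side")
f,a=fit(d,o); r=f-L; print(f,"along",r@A,"off",r-(r@A)*A,"angle",np.degrees(np.arccos(a@A)))
u,v=map(int,proj(d,L+[0,0,.05])); im=cv2.resize(d["img"][v-50:v+50,u-50:u+50,::-1],(600,600),interpolation=cv2.INTER_CUBIC)
w=lambda q:tuple(int(t) for t in (proj(d,q)-[u-50,v-50]+.5)*6)
for k in(.045,.06,.075): cv2.circle(im,w(L+k*A),3,(0,0,255),1)
d2=optics.camera("top"); im2=cv2.resize(d2["img"][...,::-1],(560,420))
P0,P1=cloud(load("top0.npz")),cloud(d2)
cv2.imwrite("pics/g6.png",np.hstack([cv2.resize(im,(400,400)),cv2.resize(d2["img"][165:265,270:400,::-1],(400,400))]))
E
```

```text
12.25 [0.5613 0.1454 0.2525] [ 0.1692 -0.3697 -1.9348] 0.018655502401717337 0.001754666340164451
n 95 theta 28.120268647844416 beta 0.8348691609316 x0z0 [ 1.4338 -8.2651] face dist -97.80146907880312 tmin/max -0.094447573375701 -0.02531632148791674 rms 1.2907704259635304
[0.6153 0.1392 0.1662] along 0.059135630834015254 off [-0.0001 -0.0011  0.    ] angle 2.0847287545953366
```

View pics/g6.png

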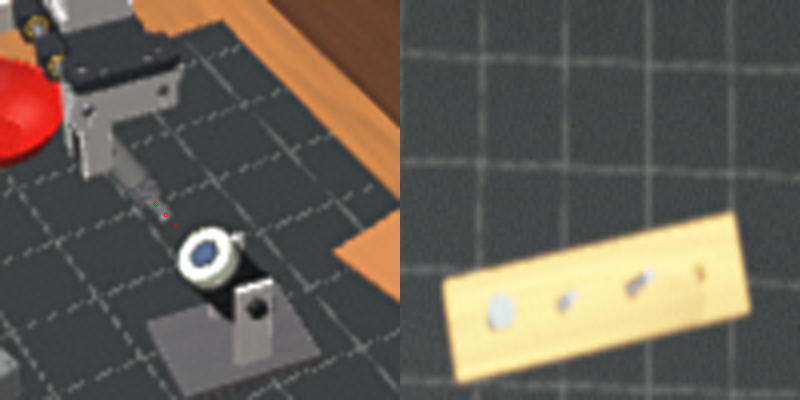

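The other three stamps still stand in the rack, and the stamp's tip lies on the axis marks, between the 45 and 60 mm dots. All estimates are inside the tolerance and the arm is still, so I'm handing in.

```bash
python3 -c "
from station import ctrl
print(ctrl.hand_in()); o=ctrl.get_obs(); print(o['time_s'],o['ee_pos'],o['grip_width'])"
```

```text
the job is handed in; nothing more can be done
None
the job is handed in; nothing more can be done
```

I pressed the plunger on the grey box to its hard stop (32 N), then gripped the thick stamp and pulled it up until about 5 mm of its foot was left in the hole. The tool only points straight down, so I tilted the stamp about 28° in the jaws against the hole mouth. Then I tightened the grip to 50 N, drew the stamp out and brought it to the lens. I handed in at about 12.4 s.

**Last checks against the requirement:**

| Check | Measured | Required |
|---|---|---|
| Distance of the face from the lens | about 59 mm | 45–75 mm |
| Distance of the face from the lens axis | about 1 mm | under 15 mm |
| Angle between stamp and lens axis | about 2° | under 11.5° (0.2 rad) |

The arm was at rest and the last picture shows the other three stamps still standing in the rack. I did not measure the final positions of the bottle, jar, bowl and maul; no move was planned near them.

**Disagreements:**
- **Distance to the lens:** by eye, the stamp's tip in the last picture looked nearer to 50–58 mm than the fitted 59 mm, still within tolerance.
- **Position in the jaws:** three fits put the face 96–103 mm from the point level with the grasp point, measured along the stamp. They also put the stamp's axis about 8 mm off the pads' centre. The grip still held in every check.

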